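# Re-zero the concentric tuning knobs of a receiver

### The arm

A 6-joint arm with a two-finger parallel gripper is mounted at the origin on the work surface. World frame = base frame: x ahead of the robot, y to its left, z up, the work surface at z = 0. Lengths are in mm, angles in rad, forces in N, time in s.
With the tool pointing down it reaches from about 350 to 725 mm from the base axis. Payload 4.3 kg.
Tool frame: the origin (TCP) lies between the finger pads; the fingertips stand robot.finger_overhang ahead of it and the grasp point (between the pads) lies 2 mm behind it (robot.finger_overhang is the distance from the TCP to the fingertips, in mm); z points along the fingers, y is the line along which they close (so a half turn about z gives the same grasp; the last joint's range is limited). The gripper opens to 85 mm and grips with 20 to 120 N. Pads are 22 mm wide; open, the fingers measure 114 mm over their backs; the gripper's body (76 mm by 85 mm) begins 54 mm behind the grasp point. The pads swing forward as they close: fully open they stand 13 mm farther back than shut.
Start: joints at [1.087, 0.377, 0.081, 1.274, 0, 1.46], TCP at [209.973, 535.328, 248.329] pointing down, gripper open.
Joint ranges: [-2.72, 2.72], [-0.84, 1.66], [-1.02, 1.22], [-1.77, 2.12], [-1.37, 1.28], [-3.14, 3.14]. Speed limits (rad/s): [2.57, 2.57, 3.14, 3.14, 3.14, 3.14].

### API

Orientations are given as [roll, pitch, yaw] about the fixed x, y, z axes, in that order (R = Rz(yaw) Ry(pitch) Rx(roll)).
In Python, from bench import robot gives the robot as it stands. The module is installed in compiled form; this text tells all that it offers.
- The arm moves only by the tool arm_command, never from a script. Its argument "plan" is text: rows parted by semicolons, each of 6 numbers parted by spaces: the shift along the world's x, y, z in m, then the turn, a rotation vector about the world's x, y, z in degrees. In form: tx ty tz rx ry rz; .... A call has 1 to 10 rows; each row is the pose to reach, as a shift and turn from the pose commanded when the call began; what a row does not reach only later rows make up. A row lasts 1/10 s, in which the tool goes at most 50 mm and 8.59 degrees, less where a joint would pass 70% of its speed; a pose out of reach is approached as far as the arm can. A call with a gripper value outside its range is refused whole. "claw" is the opening, from 0 (shut) to 1 (fully open), set as the call begins (left out, the last holds). The fingers move at their own pace and stop on an object; "grip_force" is the grip in N (left out, the last holds). Time passes only in rows, so rows that repeat a pose let the fingers close. It gives the time, the measured TCP pose, the force, the opening and the grip force at its end, in the units of the state.
- robot.state(): the state, without advancing time (a new reading comes with each control period).
- robot.capture(name): name is "scene" or "top" or "wrist"; returns (picture, depth): 480x640x3 uint8, red, green, blue; 480x640 float32, mm along the optical axis (not along the pixel's ray), 0 where there is no reading.
- robot.camera_params(name): a dict with "mtx" (3x3 intrinsics, pixels), "R" (3x3) and "t" (3): a world point X has camera coordinates R X + t. Camera axes: x right, y down, z forward; pixel columns grow to the right and rows downward; lengths in mm; the calibration is good to about 2 mm. A picture is of the moment at which its call begins: read the wrist's pose just before it. camera_params takes no time and is no camera call; for the wrist camera it gives the pose at the moment of the call.
- robot.hand_in(): hands the job in; it is judged then, once.
Trained networks look in the newest picture that a camera, given by its name, has taken for a name from the list of things; names that differ only in an ending like _2 or _b are one class to them, and where a whole thing is asked for, a point or a joint stands for the part that bears it (a point fixed in the world has none). Each returns a list of dicts, best first, with "p" (0 to 1); they miss things now and then, are a little off and sometimes report something else, mostly with a low value. They report only what shows in the picture. A call takes as long as a camera call.
- robot.spot_in(camera, thing): "location" ([row, column] in pixels, amid what is visible of it).
The state is a dict: "time_s": time; "joints": joint angles; "qd": joint speeds; "tau": joint torques, N m; "position": TCP position; "tcp_rot": TCP orientation; "ft_force": force on the tool from outside, world axes, zero at the start; "moment": the same for the moment, N m; "finger_gap": finger opening in mm; "gripper_force": force on a finger pad.
Only numpy, scipy, OpenCV 4.12 (cv2) and the standard library are available. Lean on these libraries where they do the work, as an engineer would, in place of code of your own. Each camera call takes 0.05 s, during which the arm holds its last target. There are 200 camera calls.

### The job

Re-zero the receiver's tuner: without disturbing the inner fine knob, turn the outer coarse ring gently anticlockwise (seen from above) until you feel its red lug press against the brass eccentric stop, and hold it there for a moment with a light push (3 to 6 N; 10 N would shift the stop). Then, leaving the ring at the stop, turn the inner fine knob clockwise until its white pointer points straight at the red lug. Let go, and leave everything else on the desk as it stands.

Things in the scene. Friction and masses are not known exactly. Their poses are not given: they have to be found in the camera images.
- turntable: Locked cast aluminium turntable, 260 mm across, 45 mm high. Origin: centre of its underside; z up. On it lies the receiver, a dark box 220 x 170 x 55 mm, grey panel up 100 mm above the desk. The concentric knob pair (vertical axis) stands 30 mm along the turntable's +x from its centre on a dark bezel disc, 88 mm across, top 103 mm above the desk. Other panel parts are under 12 mm high.
- coarse_ring: Outer coarse ring, black, ribbed. Origin on the axis at the bezel top (103 mm above the desk), x through its red lug, z up. Skirt 44 mm diameter up to 14 mm above the origin, then the grip drum, 50 mm diameter, 14 to 36 mm above it: grip there, fingertips above lug and stop. Stiff: friction about 0.35 N m; stays where left. It turns 0.4 to 1.6 rad anticlockwise (positive about z) to the stop.
- lug (a point): Top of the red lug, 31 mm from the axis, 9 mm above the bezel; x points outward from the axis. The lug is a red block, 8 mm wide, from the skirt to 35 mm from the axis, 1 to 9 mm above the bezel. A red stripe on top of the ring marks its direction too.
- stop: Brass stop on a small clip at the bezel's rim, clamped to the bezel; it does not give under a light push. Origin on the knob axis at the bezel top, x axis towards the stop's screw.
- stop_screw (a point): Dark screw, on top of a round brass eccentric bush (11 mm diameter, 9 mm high), 31 mm from the axis; x outward. The bush sits 3 mm off-centre from the screw, as last set, not measured: the lug's flank meets it with lug and screw points 7 to 12.8 mm apart, lug direction 0.22 to 0.42 rad clockwise of the screw's. 1 N at the lug adds 0.03 N m about the axis to the ring's friction; 10 N shifts it.
- fine_knob: Inner fine knob, aluminium, 24 mm diameter, 26 mm tall, over the ring on the same axis. Origin on the axis at its underside (141 mm above the desk, 2 mm above the ring's top), x along its pointer, z up. Turns easily (0.02 N m), stays where left. Grip with the fingertips 6 mm or more above its underside, clear of pointer and ring. It must turn 0.4 to 1.65 rad clockwise.
- pointer (a point): Tip of the fine knob's white pointer, a nose 5 mm wide and 4 mm high at the knob's foot, reaching 17.5 mm from the axis; continued by a white stripe on the knob's top. x axis points outward from the knob axis.
- insulator: White ribbed porcelain insulator, 48 mm diameter, 66 mm tall, bystander. Origin under its centre.
- valve_a: Smoky glass valve standing on its black base, 38 mm diameter, 82 mm tall, bystander. Origin under its centre.
- valve_b: The second such valve, bystander.
- valve_puller: Steel valve puller with rubber jaws lying flat, 160 mm long, 14 mm high, bystander. Origin under its middle, x along it.
- screw_jar: Jar of screws, 54 mm diameter, 60 mm tall, bystander. Origin under its centre.
- valve_carton: Cardboard valve carton 45 x 45 x 100 mm standing, bystander. Origin under its centre.

How it is judged:
By the outcome, as a careful person would: the job done as asked, in the order asked, and still so for the second after the job is handed in, with the robot touching nothing.
It also fails if it takes over 72 s, if anything falls off the work surface, if the arm or the gripper's body presses on something with over 40 N, if the wrist force passes 120 N, or if a joint passes its speed limit or range.

## Working session

There is one attempt and no reset: what is moved stays moved. The work goes in short steps, Python scripts to look and compute and a tool call to move; the robot and the scene stay as the last step left them, time stands still between calls to the robot, and variables do not carry over. Pictures are saved under pics/ and viewed, at most 10 in all, crops included, and the job is handed in when it is done.

Besides the shell and the picture viewer there is one more tool, called after "Request:" as name(argument=value, ...) on one line, values as JSON. arm_command: Moves the arm, as the interface text tells. Its arguments: {"type":"object","properties":{"plan":{"type":"string"},"claw":{"type":"number"},"grip_force":{"type":"number"}},"required":["plan"]}

```bash
mkdir -p pics
cat > h.py <<'E'
from bench import robot
import numpy as np, cv2
def px2w(cam,r,c,z,P=None):
    P=P or robot.camera_params(cam); K=np.array(P["mtx"]);R=np.array(P["R"]);t=np.array(P["t"])
    d=R.T@np.linalg.inv(K)@np.array([c,r,1.]); o=-R.T@t
    return o+d*(z-o[2])/d[2]
def w2px(cam,X,P=None):
    P=P or robot.camera_params(cam); q=np.array(P["mtx"])@(np.array(P["R"])@np.array(X)+np.array(P["t"])); return q[1]/q[2],q[0]/q[2]
E
python3 - <<'E'
from h import *
print(robot.state(), robot.finger_overhang)
ims=[]
for c in ["scene","top","wrist"]:
    im,d=robot.capture(c); ims.append(im[:,:,::-1]); cv2.imwrite(f"pics/{c}0.png",im[:,:,::-1]); np.save(f"pics/{c}0.npy",d)
    for t in ["coarse_ring","lug","stop_screw","pointer","fine_knob"]:
        print(c,t,[(np.round(x["location"]),round(x["p"],2)) for x in robot.spot_in(c,t)[:2]])
E
```

```text
{'time_s': 0.0, 'joints': array([1.08668405e+00, 3.78066694e-01, 7.95820914e-02, 1.27440023e+00,
       1.63470216e-06, 1.46051450e+00]), 'qd': array([ 3.14524055e-04,  8.68219606e-05,  1.02235241e-03,  1.98191183e-03,
       -7.07602422e-04,  2.08341299e-04]), 'tau': array([ 9.52859773e-04, -4.63608742e+01,  2.69871372e+01,  2.09264306e-02,
       -1.25746160e-04, -1.16027073e-05]), 'position': array([209.6639247 , 534.72151916, 247.3418116 ]), 'tcp_rot': array([-3.13951701e+00, -2.31482527e-04,  2.76776196e+00]), 'ft_force': array([-0.02094176, -0.31341172, -0.23327546]), 'moment': array([ 0.03270037, -0.00092993, -0.01965776]), 'gripper_force': 0.0, 'finger_gap': 85.31588260217052} 17.0
scene coarse_ring []
scene lug [(array([228., 340.]), 0.74), (array([240., 333.]), 0.74)]
scene stop_screw [(array([237., 352.]), 0.59)]
scene pointer [(array([198., 451.]), 0.63), (array([216., 344.]), 0.49)]
scene fine_knob [(array([220., 343.]), 0.54)]
top coarse_ring []
top lug [(array([236., 298.]), 0.66)]
top stop_screw [(array([234., 293.]), 0.59)]
top pointer [(array([236., 293.]), 0.44)]
top fine_knob [(array([232., 293.]), 0.68)]
wrist coarse_ring []
wrist lug []
wrist stop_screw []
wrist pointer []
wrist fine_knob []
```

View pics/top0.png

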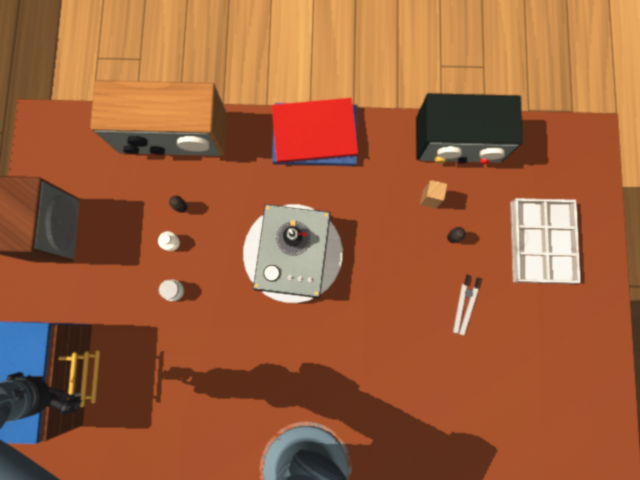

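View pics/scene0.png

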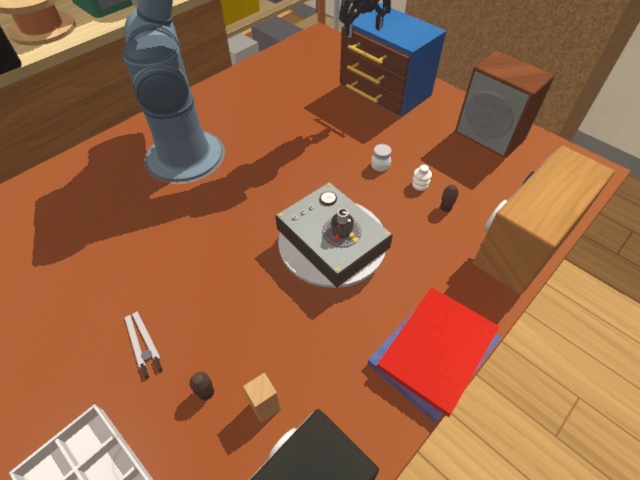

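The top view shows the receiver on the turntable at about (row 250, col 293), with the knob at about (235, 293). The red lug is to its right and the brass stop is towards the top of the picture.

Run:
```python
from h import *
print("knob",px2w("top",233,292.5,165), px2w("scene",216,343,167))
print("centre",px2w("top",255,293,45))
P=robot.camera_params("wrist");R=np.array(P["R"]);t=np.array(P["t"])
s=robot.state();print("wrist cam pos",-R.T@t,"fwd",R[2],"right",R[0],P["mtx"],s["position"])
from scipy.spatial.transform import Rotation as Ro
T=Ro.from_euler('xyz',s["tcp_rot"]).as_matrix();print(T, "cam in tool",T.T@(-R.T@t-s["position"]),"fwd tool",T.T@R[2])
im,d=cv2.imread("pics/top0.png"),0
c=cv2.resize(im[195:305,235:355],None,fx=5,fy=5,interpolation=cv2.INTER_CUBIC);cv2.imwrite("pics/topc.png",c)
```

```text
knob [579.18878357  44.9134443  165.        ] [584.60537583  39.80634486 167.        ]
centre [541.38333518  47.79455545  45.        ]
wrist cam pos [138.99725264 562.92109252 374.34485286] fwd [ 0.2786269  -0.10886332 -0.95420953] right [3.66209971e-01 9.30531925e-01 7.70431842e-04] [[419.667682     0.         320.94288986]
 [  0.         419.667682   242.28659993]
 [  0.           0.           1.        ]] [210.00017698 535.35624774 248.35988201]
[[-9.30951551e-01  3.65142707e-01  1.12090207e-04]
 [ 3.65142721e-01  9.30951539e-01  1.59097467e-04]
 [-4.62572704e-05  1.89040957e-04 -9.99999981e-01]] cam in tool [  76.15955727   -0.24084902 -125.9885417 ] fwd tool [-2.99094657e-01  2.11719703e-04  9.54223423e-01]
```

View pics/topc.png

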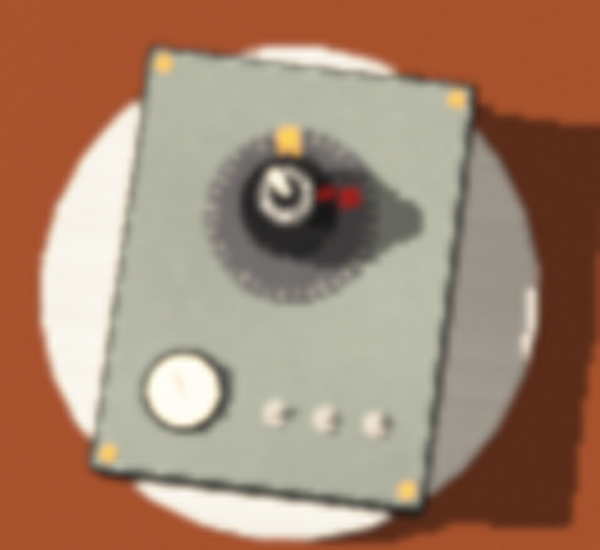

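The crop puts the knob axis at about world (582, 42). The lug points to −y, the stop to +x, and the pointer to roughly +40°. I'll place the wrist camera directly above the knob.

Request:
arm_command(plan="0.045 -0.053 0 0 0 0;0.09 -0.105 0 0 0 0;0.13 -0.155 0 0 0 0;0.16 -0.19 0 0 0 0;0.19 -0.223 0 0 0 0;0.22 -0.259 0 0 0 0;0.25 -0.294 0 0 0 0;0.28 -0.329 0 0 0 0;0.31 -0.365 0 0 0 0;0.34 -0.4 0 0 0 0")

```text
time_s: 1.9
position: [534.9, 152.5, 248.5]
tcp_rot: [3.141, 0.0, 2.768]
ft_force: [1.6, 1.0, -0.0]
finger_gap: 85.4
gripper_force: 0.0
```

Request:
arm_command(plan="0.03 -0.035 0 0 0 0;0.06 -0.07 0 0 0 0;0.09 -0.106 0 0 0 0;0.103 -0.121 0 0 0 0;0.103 -0.121 0 0 0 0;0.103 -0.121 0 0 0 0")

```text
time_s: 2.5
position: [636.6, 33.3, 248.0]
tcp_rot: [3.141, -0.001, 2.767]
ft_force: [-0.4, -0.0, 0.4]
finger_gap: 85.3
gripper_force: 0.0
```

Run:
```python
from h import *
import pickle
P=robot.camera_params("wrist");im,d=robot.capture("wrist");pickle.dump((P,im,d),open("w1.pkl","wb"))
for t in ["coarse_ring","lug","stop","stop_screw","pointer","fine_knob"]:
    print(t,[(np.round(x["location"]),round(x["p"],2)) for x in robot.spot_in("wrist",t)[:2]])
s=robot.state();print(s["time_s"],s["position"],s["tcp_rot"],s["joints"]);print("exp",w2px("wrist",(582,42,139)))
cv2.imwrite("pics/w1.png",im[:,:,::-1])
```

```text
coarse_ring [(array([121., 314.]), 0.78)]
lug [(array([122., 300.]), 0.62)]
stop [(array([192., 333.]), 0.75)]
stop_screw [(array([190., 329.]), 0.89)]
pointer [(array([147., 302.]), 0.95)]
fine_knob []
2.85 [636.36137387  34.23483197 248.68430919] [3.14138276e+00 2.31067859e-04 2.76905008e+00] [-4.58039539e-02  5.11885984e-01  2.90455136e-01  1.34907927e+00
  1.24623547e-04  3.26738614e-01]
exp (np.float64(153.8026507226048), np.float64(298.3285101690961))
```

View pics/w1.png

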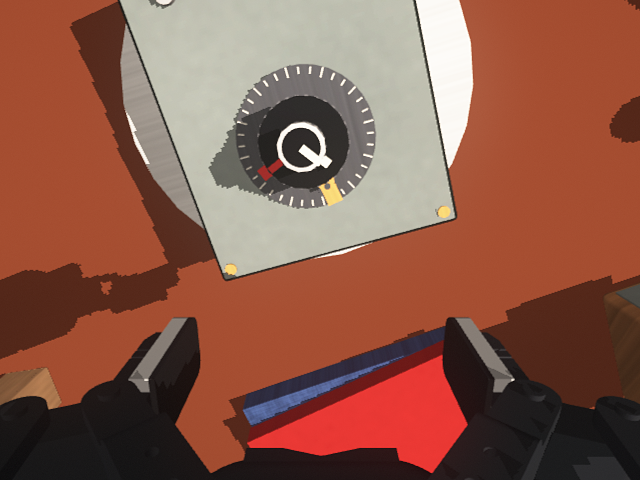

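Wrist view: ring drum centre at about (row 141, col 303), fine knob at (146, 301) and lug at (173, 264). The screw is at (187, 328) and the pointer stripe end at (164, 328).

Run:
```python
from h import *
import pickle
P,im,d=pickle.load(open("w1.pkl","rb"))
hsv=cv2.cvtColor(im,cv2.COLOR_RGB2HSV).astype(int);g=im.astype(int)
C=px2w("wrist",141,303,139,P)[:2]
print("axis est drum",C,"bezel",px2w("wrist",136,306,103,P)[:2],"knobtop",px2w("wrist",146,301,167,P)[:2])
yy,xx=np.mgrid[:480,:640]; near=np.hypot(yy-138,xx-305)<80
def blob(m,z,n):
    m=m&near; k,l,s,c=cv2.connectedComponentsWithStats(m.astype(np.uint8))
    for i in range(1,k):
        if s[i,4]>8:
            X=px2w("wrist",c[i,1],c[i,0],z,P)[:2];print(n,s[i,4],c[i][::-1].round(1),X.round(1))
red=(g[...,0]>90)&(g[...,0]>2*g[...,1])&(g[...,0]>2*g[...,2]);yel=(g[...,0]>150)&(g[...,1]>120)&(g[...,2]<130)
blob(red,112,"red");blob(yel,112,"yel");blob((g.min(2)>225),167,"white")
# bezel edge/drum: dark drum pixels -> min enclosing circle
dark=(g.max(2)<62)&near
k,l,s,c=cv2.connectedComponentsWithStats(dark.astype(np.uint8));i=1+np.argmax(s[1:,4])
cn=max(cv2.findContours((l==i).astype(np.uint8),0,1)[0],key=cv2.contourArea);print("drum ell",cv2.fitEllipse(cn),cv2.minEnclosingCircle(cn))
# rectified plane z=112 view, 0.2 mm/px? render 120mm ->600px
N=600;A=np.array([[C[0]+60,C[1]+60],[C[0]+60,C[1]-60],[C[0]-60,C[1]+60],[C[0]-60,C[1]-60]])
src=np.float32([w2px("wrist",(*a,112),P)[::-1] for a in A]);H=cv2.getPerspectiveTransform(src,np.float32([[0,0],[N,0],[0,N],[N,N]]))
cv2.imwrite("pics/rect.png",cv2.warpPerspective(im[:,:,::-1],H,(N,N),flags=cv2.INTER_CUBIC))
```

```text
axis est drum [576.68317609  46.28617885] bezel [576.22275449  46.95675302] knobtop [577.19986454  46.23825368]
red 239 [169.5 269.5] [586.3  18.8]
yel 342 [192.1 330.9] [613.5  49.1]
white 11 [ 69.5 297.6] [544.9  57.8]
white 12 [ 69.6 309.4] [547.   62.8]
white 13 [ 72.8 286.2] [544.3  52.4]
white 12 [ 71.8 321. ] [549.8  67.4]
white 9 [ 76.7 275.3] [544.   47.1]
white 9 [ 76.6 331.9] [553.5  71.3]
white 9 [ 82.9 265.1] [544.7  41.6]
white 9 [ 82.1 342.3] [557.5  75. ]
white 13 [ 90.2 351.2] [562.3  77.6]
white 13 [ 91.2 256.8] [546.6  36.6]
white 10 [121.  367.8] [578.1  80.1]
white 764 [149.  305.6] [579.3  47.8]
white 10 [155.3 367.2] [593.1  74.5]
white 11 [184.3 350.7] [603.4  62.1]
white 10 [200.3 290.8] [599.9  31.4]
white 9 [200.3 322.9] [605.9  46.3]
drum ell ((302.6360168457031, 141.21478271484375), (83.9404525756836, 86.11246490478516), 168.84262084960938) ((302.2449035644531, 141.83807373046875), 46.66679382324219)
```

View pics/rect.png

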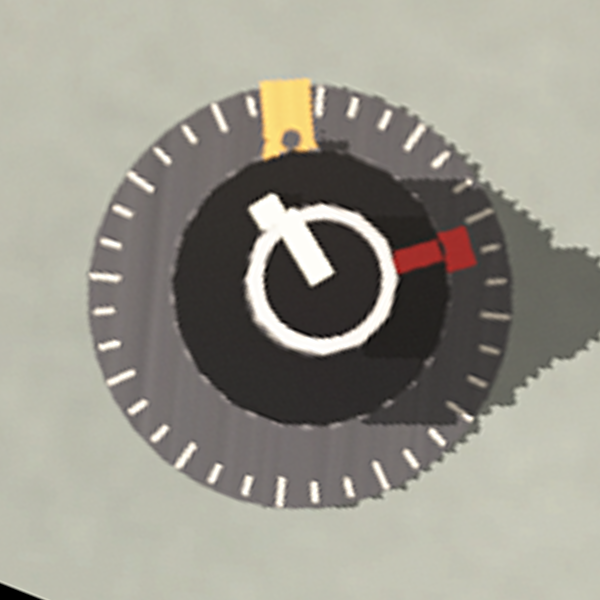

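Request:
arm_command(plan="-0.03 0.006 0 0 0 0;-0.06 0.012 0 0 0 0;-0.06 0.012 -0.02 0 0 0;-0.06 0.012 -0.045 0 0 0;-0.06 0.012 -0.07 0 0 0;-0.06 0.012 -0.09 0 0 0;-0.06 0.012 -0.105 0 0 0;-0.06 0.012 -0.113 0 0 0;-0.06 0.012 -0.113 0 0 0;-0.06 0.012 -0.113 0 0 0")

```text
time_s: 3.85
position: [577.1, 45.5, 136.0]
tcp_rot: [3.141, 0.001, 2.768]
ft_force: [0.2, 0.5, -0.1]
finger_gap: 85.5
gripper_force: 0.0
```

Run:
```python
from h import *
im,d=robot.capture("wrist");s=robot.state()
print(s["position"],s["tcp_rot"],s["ft_force"],s["moment"],s["joints"][5])
print("axis px",w2px("wrist",(576.7,46.5,139)),w2px("wrist",(576.7,46.5,167)))
cv2.imwrite("pics/w2.png",im[:,:,::-1])
```

```text
[577.46432967  45.4591139  136.38968013] [3.14089188e+00 1.62987965e-03 2.76798818e+00] [-0.0671038  -0.6569797  -0.63291145] [0.06741074 0.01810028 0.02779283] 0.34260879243894843
axis px (np.float64(346.17420926605604), np.float64(323.7287440680215)) (np.float64(401.7570216326258), np.float64(324.5209106412959))
```

View pics/w2.png

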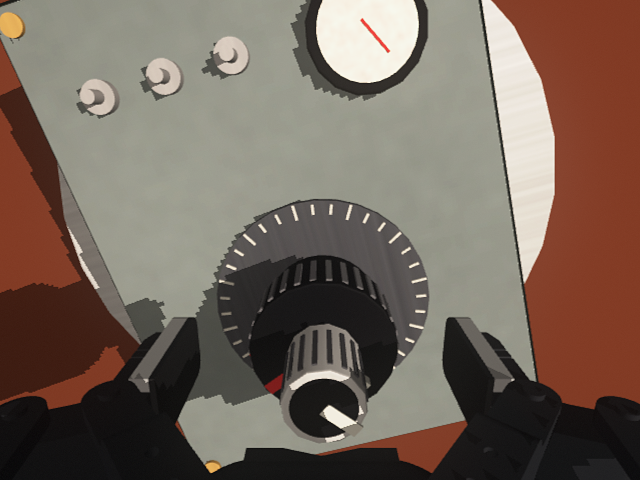

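The fingers stand symmetrically about the ring (knob column 323, fingers at columns 190 and 450), so I'll close on the drum.

Request:
arm_command(plan="0 0.0005 -0.001 0 0 0;0 0.0005 -0.001 0 0 0;0 0.0005 -0.001 0 0 0;0 0.0005 -0.001 0 0 0;0 0.0005 -0.001 0 0 0;0 0.0005 -0.001 0 0 0;0 0.0005 -0.001 0 0 0;0 0.0005 -0.001 0 0 0;0 0.0005 -0.001 0 0 0;0 0.0005 -0.001 0 0 0", claw=0, grip_force=60)

```text
time_s: 4.9
position: [577.3, 46.1, 135.4]
tcp_rot: [3.14, 0.001, 2.768]
ft_force: [-1.2, 0.8, 5.8]
finger_gap: 48.5
gripper_force: 61.6
```

```bash
cat > st.py <<'E'
from h import *
import pickle
P=robot.camera_params("wrist");im,d=robot.capture("wrist");pickle.dump((P,im,d),open("wl.pkl","wb"))
s=robot.state()
for k in ["time_s","position","tcp_rot","ft_force","moment","finger_gap","gripper_force"]: print(k,np.round(s[k],3))
print("j6",s["joints"][5],"tau",s["tau"].round(2))
E
python3 st.py
```

```text
time_s 4.95
position [577.278  46.141 135.371]
tcp_rot [3.140e+00 1.000e-03 2.768e+00]
ft_force [-1.684  1.584  5.751]
moment [ 0.186  0.245 -0.122]
finger_gap 47.982
gripper_force 61.581
j6 0.3435253371740904 tau [-7.700e-01 -4.453e+01  2.402e+01 -6.100e-01 -3.600e-01 -3.000e-02]
```

Request:
arm_command(plan="0 0 0 0 0 1;0 0 0 0 0 3;0 0 0 0 0 6;0 0 0 0 0 9;0 0 0 0 0 12;0 0 0 0 0 15;0 0 0 0 0 18;0 0 0 0 0 21;0 0 0 0 0 24;0 0 0 0 0 27")

```text
time_s: 5.95
position: [577.3, 46.0, 135.4]
tcp_rot: [3.141, 0.002, -3.043]
ft_force: [-1.2, 0.9, 6.2]
finger_gap: 47.7
gripper_force: 61.6
```

```bash
python3 st.py
```

```text
time_s 6.0
position [577.258  46.06  135.369]
tcp_rot [ 3.141e+00  2.000e-03 -3.041e+00]
ft_force [-1.273  0.632  6.043]
moment [ 0.209  0.251 -0.012]
finger_gap 47.801
gripper_force 61.893
j6 -0.13081274476243035 tau [ -0.51 -44.53  24.04  -0.63  -0.31  -0.27]
```

Run:
```python
from h import *
import pickle
P,im,d=pickle.load(open("wl.pkl","rb"))
cv2.imwrite("pics/w3.png",im[:,:,::-1])
for i in range(6):
    robot.capture("wrist");s=robot.state();print(s["moment"].round(3),s["tau"][5].round(3))
```

```text
[0.217 0.262 0.269] 0.076
[0.205 0.324 0.258] 0.23
[0.172 0.275 0.232] 0.24
[0.135 0.221 0.242] 0.238
[0.15  0.198 0.226] 0.237
[0.209 0.292 0.175] 0.237
```

View pics/w3.png

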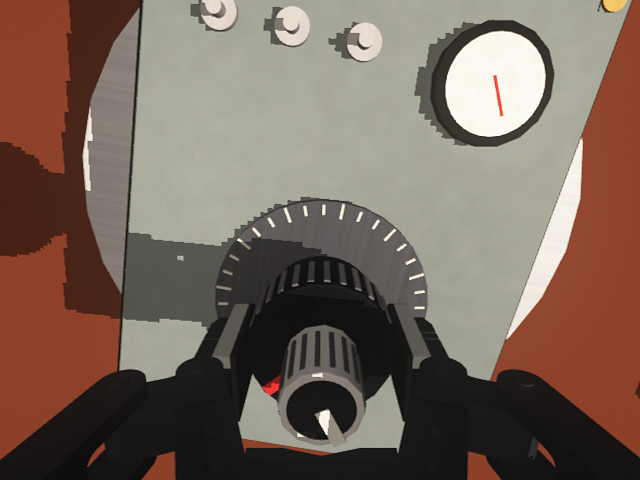

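The lug has kept its place relative to the gripper, so the ring turns without slip. About 31° ± 4 remain to the stop. I'll go 22° further and read the moment while the ring is still moving.

Request:
arm_command(plan="0 0 0 0 0 2;0 0 0 0 0 5;0 0 0 0 0 8;0 0 0 0 0 11;0 0 0 0 0 14;0 0 0 0 0 17;0 0 0 0 0 19;0 0 0 0 0 20.5;0 0 0 0 0 21.5;0 0 0 0 0 22")

```text
time_s: 7.3
position: [577.3, 45.9, 135.3]
tcp_rot: [-3.141, 0.002, -2.661]
ft_force: [-2.0, 1.1, 5.0]
finger_gap: 48.4
gripper_force: 61.7
```

```bash
cat > m.py <<'E'
from h import *
s=robot.state();print("yaw",np.degrees(s["tcp_rot"][2]).round(3),"M",s["moment"].round(3),"F",s["ft_force"].round(1),"tau6",s["tau"][5].round(3),"qd6",s["qd"][5].round(4),"j6",s["joints"][5].round(4),"t",s["time_s"])
E
python3 m.py
```

```text
yaw -152.443 M [ 0.198  0.285 -0.355] F [-2.   1.1  5. ] tau6 -0.313 qd6 -0.0819 j6 -0.5113 t 7.3
```

Request:
arm_command(plan="0 0 0 0 0 0.2;0 0 0 0 0 0.4;0 0 0 0 0 0.6")

```text
time_s: 7.6
position: [577.3, 45.9, 135.4]
tcp_rot: [-3.141, 0.002, -2.651]
ft_force: [-1.7, 0.9, 5.0]
finger_gap: 47.7
gripper_force: 61.7
```

```bash
python3 m.py
```

```text
yaw -151.866 M [ 0.175  0.295 -0.322] F [-1.7  0.9  5. ] tau6 -0.322 qd6 -0.0327 j6 -0.5214 t 7.6
```

Request:
arm_command(plan="0 0 0 0 0 0.2;0 0 0 0 0 0.4;0 0 0 0 0 0.6")

```text
time_s: 7.9
position: [577.3, 45.9, 135.4]
tcp_rot: [-3.141, 0.002, -2.64]
ft_force: [-0.9, -0.2, 5.4]
finger_gap: 48.2
gripper_force: 61.7
```

```bash
python3 m.py
```

```text
yaw -151.264 M [ 0.158  0.308 -0.36 ] F [-0.9 -0.2  5.4] tau6 -0.322 qd6 -0.0339 j6 -0.5319 t 7.9
```

Request:
arm_command(plan="0 0 0 0 0 0;0 0 0 0 0 0;0 0 0 0 0 0")

```text
time_s: 8.2
position: [577.3, 45.9, 135.3]
tcp_rot: [-3.141, 0.001, -2.64]
ft_force: [-1.9, 0.2, 5.2]
finger_gap: 48.0
gripper_force: 61.7
```

```bash
python3 m.py
```

```text
yaw -151.26 M [ 0.197  0.291 -0.275] F [-1.9  0.2  5.2] tau6 -0.285 qd6 -0.0001 j6 -0.532 t 8.2
```

Request:
arm_command(plan="0 0 0 0 0 -0.1;0 0 0 0 0 -0.1;0 0 0 0 0 -0.1")

```text
time_s: 8.5
position: [577.3, 45.9, 135.4]
tcp_rot: [-3.141, 0.001, -2.641]
ft_force: [-1.7, 1.1, 5.7]
finger_gap: 48.2
gripper_force: 61.9
```

```bash
python3 m.py
```

```text
yaw -151.337 M [ 0.144  0.294 -0.164] F [-1.7  1.1  5.7] tau6 -0.141 qd6 0.0011 j6 -0.5306 t 8.5
```

Request:
arm_command(plan="0 0 0 0 0 -0.1;0 0 0 0 0 -0.1;0 0 0 0 0 -0.1")

```text
time_s: 8.8
position: [577.3, 45.9, 135.4]
tcp_rot: [-3.141, 0.002, -2.643]
ft_force: [-0.7, 0.5, 5.9]
finger_gap: 48.1
gripper_force: 61.9
```

```bash
python3 m.py
```

```text
yaw -151.41 M [ 0.159  0.284 -0.007] F [-0.7  0.5  5.9] tau6 0.021 qd6 0.0006 j6 -0.5293 t 8.8
```

The stiffness is about 0.15 N m per 0.1°, so the final approach needs a good estimate of where the stop is. The ring is now at zero torque. I'll release it, lift, and flip the gripper half a turn so the wrist camera watches from the lug and stop side.

Request:
arm_command(plan="0 0 0 0 0 0;0 0 0 0 0 0;0 0 0 0 0 0;0 0 0 0 0 0;0 0 0 0 0 0;0 0 0.02 0 0 0;0 0 0.05 0 0 0;0 0 0.08 0 0 0;0 0 0.11 0 0 0;0 0 0.11 0 0 0", claw=1)

```text
time_s: 9.8
position: [579.3, 45.8, 249.1]
tcp_rot: [-3.137, 0.007, -2.643]
ft_force: [1.3, -0.7, 0.2]
finger_gap: 85.3
gripper_force: 0.0
```

Request:
arm_command(plan="0 0 0 0 0 -8;0 0 0 0 0 -16;0 0 0 0 0 -24;0 0 0 0 0 -32;0 0 0 0 0 -40;0 0 0 0 0 -48;0 0 0 0 0 -56;0 0 0 0 0 -64;0 0 0 0 0 -72;0 0 0 0 0 -80")

```text
time_s: 10.8
position: [576.4, 45.8, 243.3]
tcp_rot: [-3.141, -0.001, 2.238]
ft_force: [0.2, 0.3, -0.3]
finger_gap: 85.1
gripper_force: 0.0
```

Request:
arm_command(plan="0 0 0 0 0 -8;0 0 0 0 0 -16;0 0 0 0 0 -24;0 0 0 0 0 -32;0 0 0 0 0 -40;0 0 0 0 0 -48;0 0 0 0 0 -56;0 0 0 0 0 -64;0 0 0 0 0 -72;0 0 0 0 0 -80")

```text
time_s: 11.8
position: [576.4, 45.8, 243.3]
tcp_rot: [-3.141, 0.001, 0.842]
ft_force: [0.4, -0.3, 0.4]
finger_gap: 85.1
gripper_force: 0.0
```

Request:
arm_command(plan="0 0 0 0 0 -8;0 0 0 0 0 -16;0 0 0 0 0 -20;0 0 0 0 0 -20;0 0 0 0 0 -20")

```text
time_s: 12.3
position: [576.5, 45.8, 243.7]
tcp_rot: [-3.141, 0.001, 0.5]
ft_force: [0.2, -0.3, -0.7]
finger_gap: 85.5
gripper_force: 0.0
```

```bash
python3 st.py
python3 - <<'E'
from h import *
import pickle
P,im,d=pickle.load(open("wl.pkl","rb"))
r,c=map(int,w2px("wrist",(590,42,112),P));print("crop at",r,c)
r0,c0=max(0,r-100),max(0,c-130);cr=im[r0:r0+200,c0:c0+260,::-1];print(r0,c0)
cv2.imwrite("pics/w4.png",cv2.resize(cr,None,fx=3,fy=3,interpolation=cv2.INTER_CUBIC))
E
```

```text
time_s 12.35
position [576.561  45.864 243.857]
tcp_rot [-3.141e+00  1.000e-03  5.000e-01]
ft_force [-0.245 -0.892 -0.069]
moment [ 0.004 -0.012  0.003]
finger_gap 85.365
gripper_force 0.0
j6 2.6111887314206856 tau [ -0.   -46.71  26.96  -0.    -0.    -0.  ]
crop at 220 336
120 206
```

View pics/w4.png

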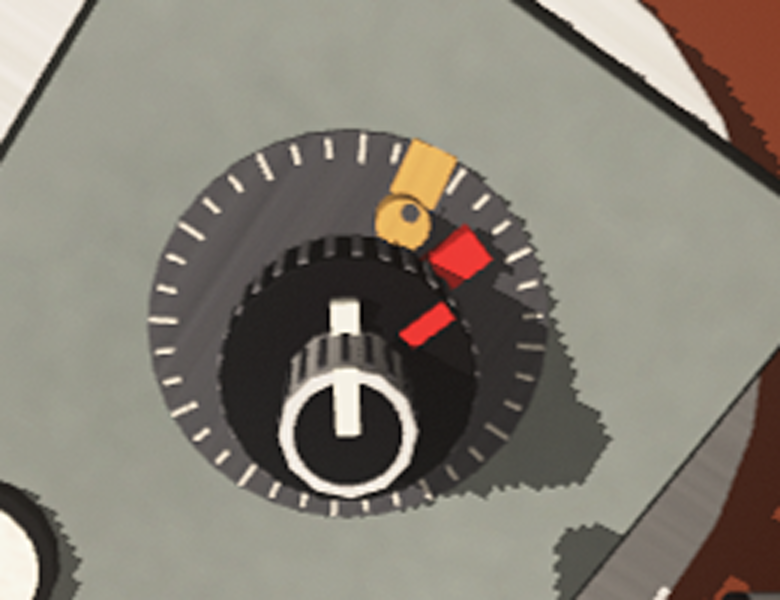

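Close view (crop): bush centre at about (x 404, y 223), screw at (410, 212) and lug top around (462, 255). The gap is clearly visible, and the pointer tip is at (345, 300).

Run:
```python
from h import *
import pickle
P,im,d=pickle.load(open("wl.pkl","rb"))
W=lambda x,y,z: px2w("wrist",120+y/3,206+x/3,z,P)[:2]
print("axis bezel",W(347.5,321,103),"knobtop",W(348,432,167))
A=(W(347.5,321,103)+W(348,432,167))/2
ang=lambda p:(np.degrees(np.arctan2(*(p-A)[::-1])).round(2),np.hypot(*(p-A)).round(2))
print("screw",ang(W(410,212,112)),"bush",ang(W(403.5,223,112)),W(431,223,112)-W(376,223,112),"ptr",ang(W(345,300,145)))
g=im.astype(int)
for thr in (215,200,150):
    m=((g[...,0]>thr)&(g[...,1]<90)).astype(np.uint8);m[:180]=0;m[230:]=0;m[:,:300]=0;m[:,380:]=0
    k,l,s,c=cv2.connectedComponentsWithStats(m)
    for i in range(1,k):
        if s[i,4]>15:
            cn=max(cv2.findContours((l==i).astype(np.uint8),0,1)[0],key=cv2.contourArea)
            ps=np.array([px2w("wrist",q[1],q[0],112,P)[:2] for q in cn[:,0]])
            print(thr,s[i,4],c[i].round(1),"crop",((c[i]-[206,120])*3).round(),ang(px2w("wrist",c[i][1],c[i][0],112,P)[:2]),ang(px2w("wrist",c[i][1],c[i][0],139,P)[:2]),"tang span",[ang(p)[0] for p in ps[[0]]])
            a=np.radians(ang(px2w("wrist",c[i][1],c[i][0],112,P)[:2])[0]);u=np.array([np.cos(a),np.sin(a)]);v=np.array([-u[1],u[0]])
            print("   rad",((ps-A)@u).min().round(1),((ps-A)@u).max().round(1),"tan",((ps-A)@v).min().round(1),((ps-A)@v).max().round(1))
```

```text
axis bezel [579.90596016  46.89372113] knobtop [577.88995704  45.84745142]
screw (np.float64(3.0), np.float64(29.82)) bush (np.float64(3.39), np.float64(27.19)) [ 5.45051672 -9.99492075] ptr (np.float64(30.45), np.float64(16.58))
215 158 [359.8 205. ] crop [461. 255.] (np.float64(-24.46), np.float64(29.73)) (np.float64(-13.2), np.float64(31.83)) tang span [np.float64(-18.22)]
   rad 24.4 33.9 tan -4.1 3.5
215 67 [349.9 226.2] crop [432. 318.] (np.float64(-48.34), np.float64(18.32)) (np.float64(-25.7), np.float64(19.6)) tang span [np.float64(-41.01)]
   rad 13.0 22.2 tan -2.0 2.5
200 170 [359.6 204.9] crop [461. 255.] (np.float64(-24.21), np.float64(29.65)) (np.float64(-12.97), np.float64(31.78)) tang span [np.float64(-18.14)]
   rad 24.1 33.9 tan -4.2 3.6
200 70 [350.  226.1] crop [432. 318.] (np.float64(-48.22), np.float64(18.41)) (np.float64(-25.7), np.float64(19.69)) tang span [np.float64(-40.53)]
   rad 13.0 22.2 tan -2.2 2.8
150 203 [359.5 204.4] crop [461. 253.] (np.float64(-23.7), np.float64(29.78)) (np.float64(-12.59), np.float64(31.93)) tang span [np.float64(-15.83)]
   rad 24.0 34.1 tan -4.9 4.6
150 76 [350.1 226. ] crop [432. 318.] (np.float64(-48.09), np.float64(18.49)) (np.float64(-25.68), np.float64(19.76)) tang span [np.float64(-39.9)]
   rad 13.0 22.2 tan -2.2 2.9
```

About 7° remain. I'll regrip in the flipped pose, which keeps the lug and stop in the camera's view.

Request:
arm_command(plan="0.0007 0 -0.02 0 0 0;0.0007 0 -0.045 0 0 0;0.0007 0 -0.07 0 0 0;0.0007 0 -0.09 0 0 0;0.0007 0 -0.102 0 0 0;0.0007 0 -0.1085 0 0 0;0.0007 0 -0.1085 0 0 0;0.0007 0 -0.1085 0 0 0")

```text
time_s: 13.15
position: [578.1, 45.8, 136.7]
tcp_rot: [3.141, -0.001, 0.499]
ft_force: [0.4, 0.7, -0.0]
finger_gap: 85.4
gripper_force: 0.0
```

Request:
arm_command(plan="0 0 0 0 0 0;0 0 0 0 0 0;0 0 0 0 0 0;0 0 0 0 0 0;0 0 0 0 0 0;0 0 0 0 0 0;0 0 0 0 0 0;0 0 0 0 0 0;0 0 0 0 0 0;0 0 0 0 0 0", claw=0, grip_force=60)

```text
time_s: 14.15
position: [577.9, 46.2, 137.1]
tcp_rot: [3.141, -0.002, 0.499]
ft_force: [-1.2, 1.7, 6.0]
finger_gap: 48.1
gripper_force: 61.4
```

```bash
python3 m.py
```

```text
yaw 28.592 M [ 0.163  0.328 -0.027] F [-1.2  1.7  6. ] tau6 -0.045 qd6 -0.0004 j6 2.6126 t 14.15
```

Request:
arm_command(plan="0 0 0 0 0 0.4;0 0 0 0 0 0.8;0 0 0 0 0 1.3;0 0 0 0 0 1.8;0 0 0 0 0 2.3;0 0 0 0 0 2.8;0 0 0 0 0 3.2;0 0 0 0 0 3.6;0 0 0 0 0 3.8;0 0 0 0 0 4")

```text
time_s: 15.15
position: [577.9, 46.2, 137.1]
tcp_rot: [3.141, -0.002, 0.568]
ft_force: [-2.1, 1.5, 4.5]
finger_gap: 47.9
gripper_force: 61.7
```

```bash
python3 m.py; python3 st.py
python3 - <<'E'
import pickle,cv2
P,im,d=pickle.load(open("wl.pkl","rb"));cv2.imwrite("pics/w5.png",cv2.resize(im[200:450,180:480,::-1],None,fx=2.4,fy=2.4,interpolation=cv2.INTER_CUBIC))
E
```

```text
yaw 32.55 M [ 0.2    0.357 -0.369] F [-2.1  1.5  4.5] tau6 -0.323 qd6 -0.0362 j6 2.5435 t 15.15
time_s 15.2
position [577.895  46.186 137.09 ]
tcp_rot [ 3.141e+00 -2.000e-03  5.680e-01]
ft_force [-3.05   0.877  5.18 ]
moment [ 0.255  0.325 -0.299]
finger_gap 47.466
gripper_force 61.677
j6 2.5433319693840257 tau [ -0.5  -44.81  24.43  -0.77  -0.33  -0.33]
```

View pics/w5.png

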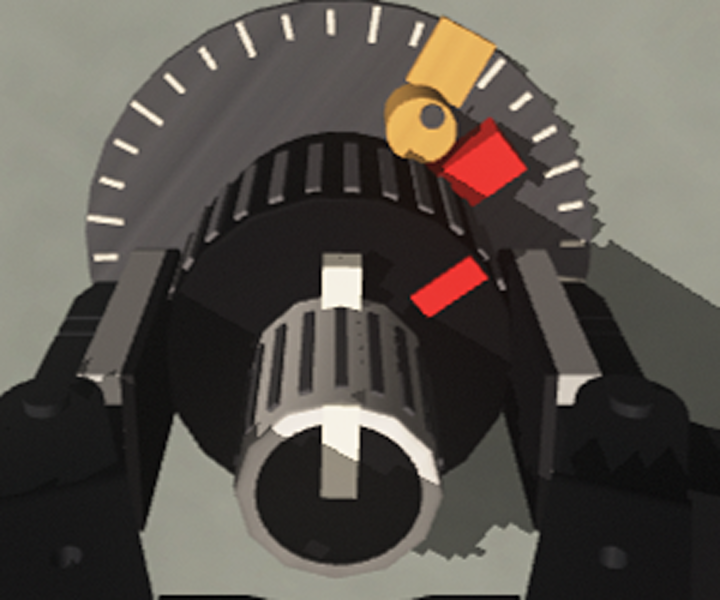

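The crop shows the lug at (490, 160) just short of the bush at (424, 129), with a small gap. The pointer stripe is undisturbed. I'll compute the gap.

```bash
cat > gap.py <<'E'
from h import *
import pickle
P,im,d=pickle.load(open("wl.pkl","rb"));g=im.astype(int)
A=np.array([577.6,46.2])
r,c=map(int,w2px("wrist",(A[0]+29,A[1]-9,112),P))
box=np.zeros(im.shape[:2],np.uint8);box[r-40:r+25,c-30:c+60]=1
def big(m):
    k,l,s,_=cv2.connectedComponentsWithStats((m&(box>0)).astype(np.uint8));i=1+np.argmax(s[1:,4])
    cn=max(cv2.findContours((l==i).astype(np.uint8),0,1)[0],key=cv2.contourArea)[:,0];return np.array([px2w("wrist",q[1],q[0],112,P)[:2] for q in cn]),s[i,4]
for thr in(225,205):
    L,n=big((g[...,0]>thr)&(g[...,1]<90)); 
    a0=np.degrees(np.arctan2(*(L.mean(0)-A)[::-1]))
    out=L[np.hypot(*(L-A).T)>28]
    # lug direction: choose angle such that tangential extents are +-4 (leading/trailing)
    u=np.radians(np.arange(a0-6,a0+6,.1));v=np.stack([-np.sin(u),np.cos(u)]);t=(out-A)@v
    w=np.percentile(t,97,0)-np.percentile(t,3,0);mid=(np.percentile(t,97,0)+np.percentile(t,3,0))/2
    i=np.argmin(abs(mid));print("lug",n,"ang",np.degrees(u[i]).round(2),"width",w[i].round(2),"rmax",np.hypot(*(L-A).T).max().round(2))
for f in(1,):
    Y,n=big((g[...,0]>190)&(g[...,1]>130)&(g[...,2]<130)); near=Y[np.hypot(*(Y-A).T)<30.5]
    x=near.mean(0)
    # fixed-radius circle fit
    from scipy.optimize import least_squares
    s=least_squares(lambda q:np.hypot(*(near-q).T)-5.3,x+[1,0],loss="soft_l1",f_scale=.3);b=s.x-A;R=np.hypot(*b);ba=np.degrees(np.arctan2(b[1],b[0]))
    print("bush R",R.round(2),"ang",ba.round(2),"rms",np.sqrt(np.mean(s.fun**2)).round(2),"contact lug ang",(ba-np.degrees(np.arcsin(9.5/R))).round(2))
E
python3 gap.py
```

```text
lug 433 ang -20.25 width 7.66 rmax 35.02
lug 447 ang -20.22 width 7.75 rmax 35.22gap.py:20: RuntimeWarning: Mean of empty slice.
  x=near.mean(0)
  ret = um.true_divide(
Traceback (most recent call last):
  File "gap.py", line 23, in <module>
    s=least_squares(lambda q:np.hypot(*(near-q).T)-5.3,x+[1,0],loss="soft_l1",f_scale=.3);b=s.x-A;R=np.hypot(*b);ba=np.degrees(np.arctan2(b[1],b[0]))
ValueError: Initial guess is outside of provided bounds
```

```bash
sed -i 's/box\[r-40:r+25,c-30:c+60\]/box[r-40:r+30,c-60:c+60]/; s/<30.5\]/<31]/' gap.py; python3 gap.py
python3 - <<'E'
from h import *
import pickle
P,im,d=pickle.load(open("wl.pkl","rb"));A=np.array([577.6,46.2])
for x,y in((424,129),(432,116)):
    b=px2w("wrist",200+y/2.4,180+x/2.4,112,P)[:2]-A;R=np.hypot(*b);a=np.degrees(np.arctan2(b[1],b[0]));print(R,a,a-np.degrees(np.arcsin(9.5/R)))
E
```

```text
lug 433 ang -20.25 width 7.66 rmax 35.02
lug 447 ang -20.22 width 7.75 rmax 35.22
bush R 28.33 ang 4.36 rms 0.49 contact lug ang -15.24
28.35093352923873 3.130047177452342 -16.44771850832599
30.831065652334342 3.1457901366961036 -14.800827927372392
```

Request:
arm_command(plan="0 0 0 0 0 0.2;0 0 0 0 0 0.5;0 0 0 0 0 0.8;0 0 0 0 0 1.1;0 0 0 0 0 1.4;0 0 0 0 0 1.6;0 0 0 0 0 1.8;0 0 0 0 0 1.9;0 0 0 0 0 2")

```text
time_s: 16.1
position: [577.9, 46.2, 137.1]
tcp_rot: [3.141, -0.002, 0.603]
ft_force: [-2.1, 1.9, 5.4]
finger_gap: 47.9
gripper_force: 61.7
```

```bash
python3 m.py; python3 st.py >/dev/null; python3 gap.py
```

```text
yaw 34.545 M [ 0.214  0.35  -0.369] F [-2.1  1.9  5.4] tau6 -0.337 qd6 -0.017 j6 2.5087 t 16.1
lug 446 ang -18.29 width 7.66 rmax 34.88
lug 461 ang -18.27 width 7.75 rmax 35.21
bush R 28.26 ang 4.38 rms 0.53 contact lug ang -15.26
```

Request:
arm_command(plan="0 0 0 0 0 0.1;0 0 0 0 0 0.2;0 0 0 0 0 0.3;0 0 0 0 0 0.4")

```text
time_s: 16.55
position: [577.9, 46.2, 137.1]
tcp_rot: [3.141, -0.002, 0.61]
ft_force: [-1.8, 2.0, 5.6]
finger_gap: 47.6
gripper_force: 61.7
```

```bash
python3 m.py; python3 st.py >/dev/null
python3 - <<'E'
import pickle,cv2
P,im,d=pickle.load(open("wl.pkl","rb"));cv2.imwrite("pics/w6.png",cv2.resize(im[220:310,310:420,::-1],None,fx=7,fy=6.5,interpolation=cv2.INTER_CUBIC))
E
```

```text
yaw 34.944 M [ 0.229  0.317 -0.332] F [-1.8  2.   5.6] tau6 -0.337 qd6 -0.0183 j6 2.5016 t 16.55
```

View pics/w6.png

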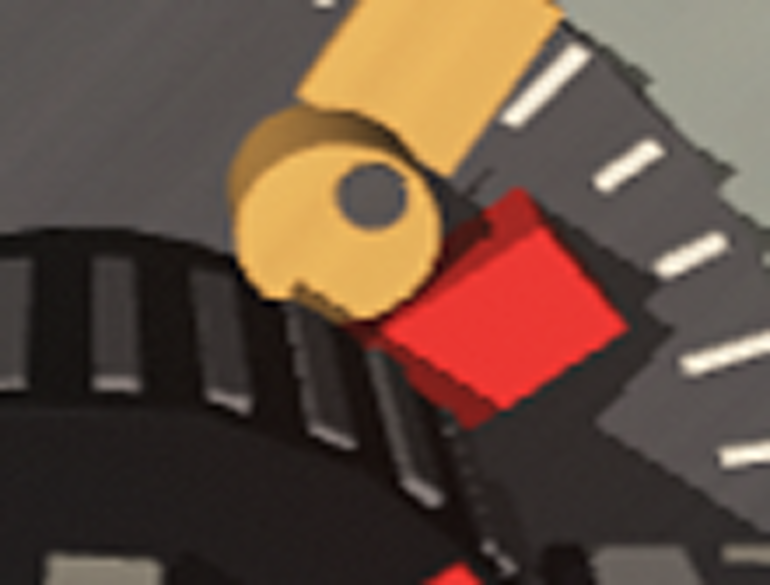

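The lug's flank edge, from (530, 220) to (385, 325), sits roughly 0.6 mm from the bush at centre (338, 225). That's about 1.3° left.

Request:
arm_command(plan="0 0 0 0 0 0.1;0 0 0 0 0 0.2;0 0 0 0 0 0.3;0 0 0 0 0 0.4;0 0 0 0 0 0.5")

```text
time_s: 17.1
position: [577.9, 46.2, 137.1]
tcp_rot: [3.141, -0.002, 0.619]
ft_force: [-1.4, 1.0, 5.3]
finger_gap: 47.9
gripper_force: 61.7
```

```bash
python3 m.py
```

```text
yaw 35.448 M [ 0.218  0.361 -0.347] F [-1.4  1.   5.3] tau6 -0.337 qd6 -0.0188 j6 2.4929 t 17.1
```

Request:
arm_command(plan="0 0 0 0 0 0.05;0 0 0 0 0 0.1;0 0 0 0 0 0.15")

```text
time_s: 17.4
position: [577.9, 46.2, 137.1]
tcp_rot: [3.141, -0.002, 0.621]
ft_force: [-1.7, 1.7, 6.6]
finger_gap: 47.8
gripper_force: 61.7
```

```bash
python3 m.py
```

```text
yaw 35.596 M [ 0.233  0.304 -0.346] F [-1.7  1.7  6.6] tau6 -0.344 qd6 -0.0076 j6 2.4903 t 17.4
```

Request:
arm_command(plan="0 0 0 0 0 0.05;0 0 0 0 0 0.1;0 0 0 0 0 0.15")

```text
time_s: 17.7
position: [577.9, 46.2, 137.1]
tcp_rot: [3.141, -0.002, 0.624]
ft_force: [-1.6, 2.2, 5.6]
finger_gap: 48.0
gripper_force: 61.7
```

```bash
python3 m.py
```

```text
yaw 35.745 M [ 0.252  0.315 -0.377] F [-1.6  2.2  5.6] tau6 -0.344 qd6 -0.0095 j6 2.4877 t 17.7
```

Request:
arm_command(plan="0 0 0 0 0 0.05;0 0 0 0 0 0.1;0 0 0 0 0 0.15")

```text
time_s: 18.0
position: [577.9, 46.2, 137.1]
tcp_rot: [3.141, -0.002, 0.626]
ft_force: [-1.6, 1.3, 5.4]
finger_gap: 47.7
gripper_force: 61.7
```

```bash
python3 m.py
```

```text
yaw 35.893 M [ 0.239  0.363 -0.332] F [-1.6  1.3  5.4] tau6 -0.344 qd6 -0.0096 j6 2.4851 t 18.0
```

Request:
arm_command(plan="0 0 0 0 0 0.05;0 0 0 0 0 0.1;0 0 0 0 0 0.15")

```text
time_s: 18.3
position: [577.9, 46.2, 137.1]
tcp_rot: [3.141, -0.002, 0.629]
ft_force: [-2.1, 1.6, 5.3]
finger_gap: 47.9
gripper_force: 61.7
```

```bash
python3 m.py
```

```text
yaw 36.042 M [ 0.179  0.377 -0.38 ] F [-2.1  1.6  5.3] tau6 -0.344 qd6 -0.0083 j6 2.4825 t 18.3
```

Request:
arm_command(plan="0 0 0 0 0 0.05;0 0 0 0 0 0.1;0 0 0 0 0 0.15")

```text
time_s: 18.6
position: [577.9, 46.2, 137.1]
tcp_rot: [3.141, -0.002, 0.632]
ft_force: [-0.7, 1.3, 4.5]
finger_gap: 48.2
gripper_force: 61.7
```

```bash
python3 m.py
```

```text
yaw 36.195 M [ 0.203  0.256 -0.401] F [-0.7  1.3  4.5] tau6 -0.344 qd6 -0.0069 j6 2.4798 t 18.6
```

Request:
arm_command(plan="0 0 0 0 0 0.05;0 0 0 0 0 0.1;0 0 0 0 0 0.15")

```text
time_s: 18.9
position: [577.9, 46.2, 137.1]
tcp_rot: [3.141, -0.002, 0.634]
ft_force: [-2.0, 1.5, 5.7]
finger_gap: 47.9
gripper_force: 61.7
```

```bash
python3 m.py; python3 st.py >/dev/null; python3 gap.py
```

```text
yaw 36.344 M [ 0.214  0.385 -0.335] F [-2.   1.5  5.7] tau6 -0.344 qd6 -0.0078 j6 2.4772 t 18.9
lug 457 ang -16.51 width 7.66 rmax 34.87
lug 472 ang -16.48 width 7.75 rmax 35.11
bush R 28.37 ang 4.4 rms 0.51 contact lug ang -15.17
```

Request:
arm_command(plan="0 0 0 0 0 0.05;0 0 0 0 0 0.1;0 0 0 0 0 0.15")

```text
time_s: 19.25
position: [577.9, 46.2, 137.1]
tcp_rot: [3.141, -0.002, 0.637]
ft_force: [-2.1, 2.4, 5.4]
finger_gap: 47.5
gripper_force: 61.7
```

```bash
python3 m.py
```

```text
yaw 36.494 M [ 0.164  0.325 -0.385] F [-2.1  2.4  5.4] tau6 -0.344 qd6 -0.0096 j6 2.4746 t 19.25
```

Request:
arm_command(plan="0 0 0 0 0 0.05;0 0 0 0 0 0.1;0 0 0 0 0 0.15")

```text
time_s: 19.55
position: [577.9, 46.2, 137.1]
tcp_rot: [3.141, -0.002, 0.64]
ft_force: [-1.6, 1.2, 5.3]
finger_gap: 48.1
gripper_force: 61.7
```

```bash
python3 m.py
```

```text
yaw 36.643 M [ 0.235  0.361 -0.335] F [-1.6  1.2  5.3] tau6 -0.344 qd6 -0.0096 j6 2.472 t 19.55
```

Request:
arm_command(plan="0 0 0 0 0 0.05;0 0 0 0 0 0.1;0 0 0 0 0 0.15")

```text
time_s: 19.85
position: [577.9, 46.2, 137.1]
tcp_rot: [3.141, -0.002, 0.642]
ft_force: [-1.6, 1.2, 5.4]
finger_gap: 48.2
gripper_force: 61.6
```

```bash
python3 m.py
```

```text
yaw 36.795 M [ 0.204  0.344 -0.355] F [-1.6  1.2  5.4] tau6 -0.344 qd6 -0.0082 j6 2.4694 t 19.85
```

Request:
arm_command(plan="0 0 0 0 0 0.05;0 0 0 0 0 0.1;0 0 0 0 0 0.15")

```text
time_s: 20.15
position: [577.9, 46.2, 137.1]
tcp_rot: [3.141, -0.002, 0.645]
ft_force: [-1.3, 1.8, 5.5]
finger_gap: 47.9
gripper_force: 61.6
```

```bash
python3 m.py
```

```text
yaw 36.944 M [ 0.218  0.286 -0.337] F [-1.3  1.8  5.5] tau6 -0.344 qd6 -0.0091 j6 2.4668 t 20.15
```

Request:
arm_command(plan="0 0 0 0 0 0.05;0 0 0 0 0 0.1;0 0 0 0 0 0.15")

```text
time_s: 20.45
position: [577.9, 46.2, 137.1]
tcp_rot: [3.141, -0.002, 0.647]
ft_force: [-2.1, 1.7, 5.5]
finger_gap: 47.7
gripper_force: 61.6
```

```bash
python3 m.py
```

```text
yaw 37.095 M [ 0.227  0.289 -0.337] F [-2.1  1.7  5.5] tau6 -0.344 qd6 -0.0082 j6 2.4642 t 20.45
```

Request:
arm_command(plan="0 0 0 0 0 0.05;0 0 0 0 0 0.1;0 0 0 0 0 0.15")

```text
time_s: 20.75
position: [577.9, 46.2, 137.1]
tcp_rot: [3.141, -0.002, 0.65]
ft_force: [-1.9, 1.5, 5.2]
finger_gap: 47.8
gripper_force: 61.6
```

```bash
python3 m.py; python3 st.py >/dev/null; python3 gap.py
python3 - <<'E'
import pickle
P,im,d=pickle.load(open("wl.pkl","rb"))
for r in range(244,274,2):
    s=""
    for c in range(338,402):
        R,G,B=map(int,im[r,c]); s+="R" if R>200 and G<90 else "r" if R>80 and G<R/2.2 else "Y" if R>190 and G>130 and B<140 else "y" if R>110 and B<R*.7 else "."
    print(r,s)
E
```

```text
yaw 37.24 M [ 0.242  0.308 -0.384] F [-1.9  1.5  5.2] tau6 -0.36 qd6 -0.0068 j6 2.4616 t 20.75
lug 462 ang -15.58 width 7.69 rmax 34.87
lug 478 ang -15.55 width 7.77 rmax 35.11
bush R 28.37 ang 4.27 rms 0.49 contact lug ang -15.3
244 ........yyyyyyyyyyYYYYYYYYYyy....YYYYYYYYY......................
246 .......yyyyyyyYYYYYYYYYYYYYYyYYyyyYYYYYYy.......................
248 .......yyyyyYYYYYYYYYYYy........YYy..YYy........................
250 .......yyyYYYYYYYYYYYYy.........yYYy.......rrrrr................
252 .......yyYYYYYYYYYYYYYy..........YYYy....rrrrrrrr...............
254 .......yYYYYYYYYYYYYYYYy........yYYYY....rrrrrrrrr..............
256 ........YYYYYYYYYYYYYYYYYyyyyyyYYYYYYy....rrrrrRRRrr............
258 ........YYYYYYYYYYYYYYYYYYYYYYYYYYYYYy..rrrrrRRRRRRRr...........
260 ........yYYYYYYYYYYYYYYYYYYYYYYYYYYYy..rrrRRRRRRRRRRRRr.........
262 .........YYYYYYYYYYYYYYYYYYYYYYYYYYYyrrRRRRRRRRRRRRRRRRr........
264 ..........yYYYYYYYYYYYYYYYYYYYYYYYYrRRRRRRRRRRRRRRRRRRRRRr......
266 ..............yyyyyYYYYYYYYYYYYYYRRRRRRRRRRRRRRRRRRRRRRRRRr.....
268 ...................yyyyYYYYYYYYRRRRRRRRRRRRRRRRRRRRRRRRRRRRRr...
270 ......................yy.yyRRRRRRRRRRRRRRRRRRRRRRRRRRRRRRRRRRr..
272 ........................rrrrrRRRRRRRRRRRRRRRRRRRRRRRRRRRRRr.....
```

The torque is rising (−0.360 against −0.344) and the picture shows lug and bush touching, so contact is starting. I'll push in small steps.

Request:
arm_command(plan="0 0 0 0 0 0.025;0 0 0 0 0 0.05;0 0 0 0 0 0.05")

```text
time_s: 21.1
position: [577.9, 46.2, 137.1]
tcp_rot: [3.141, -0.002, 0.651]
ft_force: [-1.9, 1.0, 5.0]
finger_gap: 47.8
gripper_force: 61.7
```

```bash
python3 m.py
```

```text
yaw 37.288 M [ 0.221  0.358 -0.408] F [-1.9  1.   5. ] tau6 -0.367 qd6 -0.0016 j6 2.4607 t 21.1
```

Request:
arm_command(plan="0 0 0 0 0 0.025;0 0 0 0 0 0.05;0 0 0 0 0 0.05")

```text
time_s: 21.4
position: [577.9, 46.2, 137.1]
tcp_rot: [3.141, -0.002, 0.652]
ft_force: [-1.9, 0.8, 5.0]
finger_gap: 47.9
gripper_force: 61.7
```

```bash
python3 m.py
```

```text
yaw 37.338 M [ 0.203  0.347 -0.337] F [-1.9  0.8  5. ] tau6 -0.377 qd6 0.0 j6 2.4599 t 21.4
```

Request:
arm_command(plan="0 0 0 0 0 0.05;0 0 0 0 0 0.1;0 0 0 0 0 0.1")

```text
time_s: 21.7
position: [577.9, 46.2, 137.1]
tcp_rot: [3.141, -0.002, 0.653]
ft_force: [-2.7, 1.5, 5.2]
finger_gap: 47.9
gripper_force: 61.7
```

```bash
python3 m.py
```

```text
yaw 37.438 M [ 0.317  0.308 -0.355] F [-2.7  1.5  5.2] tau6 -0.388 qd6 -0.0005 j6 2.4582 t 21.7
```

Request:
arm_command(plan="0 0 0 0 0 0.05;0 0 0 0 0 0.1;0 0 0 0 0 0.15;0 0 0 0 0 0.2;0 0 0 0 0 0.2")

```text
time_s: 22.2
position: [577.8, 46.2, 137.1]
tcp_rot: [3.141, -0.002, 0.657]
ft_force: [-1.5, 0.4, 5.5]
finger_gap: 48.4
gripper_force: 61.7
```

```bash
python3 m.py; python3 st.py>/dev/null; python3 gap.py
```

```text
yaw 37.628 M [ 0.21   0.329 -0.469] F [-1.5  0.4  5.5] tau6 -0.431 qd6 -0.0002 j6 2.4548 t 22.2
lug 460 ang -15.27 width 7.65 rmax 34.87
lug 473 ang -15.23 width 7.75 rmax 35.07
bush R 28.43 ang 4.31 rms 0.48 contact lug ang -15.21
```

Request:
arm_command(plan="0 0 0 0 0 0.05;0 0 0 0 0 0.1;0 0 0 0 0 0.15;0 0 0 0 0 0.15;0 0 0 0 0 0.15")

```text
time_s: 22.75
position: [577.9, 46.2, 137.1]
tcp_rot: [3.141, -0.002, 0.659]
ft_force: [-2.0, 0.8, 5.8]
finger_gap: 48.0
gripper_force: 61.7
```

```bash
python3 m.py
```

```text
yaw 37.774 M [ 0.274  0.345 -0.425] F [-2.   0.8  5.8] tau6 -0.464 qd6 -0.0 j6 2.4523 t 22.75
```

That's about 0.12 N m above friction, or roughly 4 N at the lug. I'll hold it there while averaging the moment.

Request:
arm_command(plan="0 0 0 0 0 0;0 0 0 0 0 0;0 0 0 0 0 0;0 0 0 0 0 0;0 0 0 0 0 0")

```text
time_s: 23.25
position: [577.9, 46.2, 137.1]
tcp_rot: [3.141, -0.002, 0.659]
ft_force: [-2.2, 1.6, 5.7]
finger_gap: 47.9
gripper_force: 61.7
```

```bash
python3 - <<'E'
from h import *
M=[];T=[]
for i in range(12): robot.capture("wrist");s=robot.state();M.append(s["moment"][2]);T.append(s["tau"][5])
print(np.mean(M),np.std(M),T[0],T[-1],s["time_s"])
E
python3 st.py>/dev/null;python3 gap.py
```

```text
-0.4450886291182248 0.02060334337525006 -0.4642968066036701 -0.46426850371062756 23.85
lug 465 ang -15.15 width 7.68 rmax 34.87
lug 477 ang -15.12 width 7.76 rmax 35.07
bush R 28.43 ang 4.36 rms 0.48 contact lug ang -15.17
```

Request:
arm_command(plan="0 0 0 0 0 0.04;0 0 0 0 0 0.08;0 0 0 0 0 0.08;0 0 0 0 0 0.08;0 0 0 0 0 0.08;0 0 0 0 0 0.08;0 0 0 0 0 0.08;0 0 0 0 0 0.08;0 0 0 0 0 0.08;0 0 0 0 0 0.08")

```text
time_s: 24.9
position: [577.9, 46.2, 137.1]
tcp_rot: [3.141, -0.002, 0.661]
ft_force: [-1.8, 1.3, 5.4]
finger_gap: 48.0
gripper_force: 61.7
```

Run:
```python
from h import *
M=[];T=[]
for i in range(8): robot.capture("wrist");s=robot.state();M.append(s["moment"][2]);T.append(s["tau"][5])
print(np.mean(M),np.std(M),T[0],T[-1],s["time_s"])
```

```text
-0.49191047854761905 0.043953073790056335 -0.48698365688323975 -0.4870107024908066 25.3
```

Held at about 4–5 N for over a second. I'll unwind the torque, open and lift. I'll also check the real fingertip height from depth.

Run:
```python
from h import *
import pickle
P,im,d=pickle.load(open("wl.pkl","rb"));K=np.array(P["mtx"]);R=np.array(P["R"]);t=np.array(P["t"])
v,u=np.mgrid[:480,:640];q=np.stack([(u-K[0,2])/K[0,0]*d,(v-K[1,2])/K[1,1]*d,d],-1);X=(q-t)@R
for c in (232,236,240,400,405,410,415):
    print(c,[(r,int(X[r,c,2])) for r in range(290,400,8)])
```

```text
232 [(290, 103), (298, 103), (306, 103), (314, 135), (322, 141), (330, 146), (338, 150), (346, 156), (354, 159), (362, 161), (370, 160), (378, 160), (386, 160), (394, 160)]
236 [(290, 102), (298, 102), (306, 129), (314, 135), (322, 140), (330, 146), (338, 150), (346, 155), (354, 158), (362, 159), (370, 159), (378, 161), (386, 160), (394, 160)]
240 [(290, 103), (298, 103), (306, 129), (314, 136), (322, 140), (330, 145), (338, 150), (346, 152), (354, 153), (362, 155), (370, 156), (378, 155), (386, 156), (394, 156)]
400 [(290, 103), (298, 102), (306, 129), (314, 134), (322, 139), (330, 145), (338, 150), (346, 150), (354, 152), (362, 152), (370, 154), (378, 155), (386, 155), (394, 155)]
405 [(290, 102), (298, 104), (306, 129), (314, 135), (322, 141), (330, 146), (338, 150), (346, 154), (354, 158), (362, 159), (370, 160), (378, 160), (386, 160), (394, 162)]
410 [(290, 102), (298, 103), (306, 102), (314, 135), (322, 141), (330, 147), (338, 150), (346, 155), (354, 160), (362, 160), (370, 160), (378, 160), (386, 161), (394, 161)]
415 [(290, 103), (298, 103), (306, 103), (314, 103), (322, 134), (330, 145), (338, 150), (346, 156), (354, 159), (362, 161), (370, 161), (378, 165), (386, 175), (394, 177)]
```

Request:
arm_command(plan="0 0 0 0 0 -0.1;0 0 0 0 0 -0.2;0 0 0 0 0 -0.3;0 0 0 0 0 -0.3")

```text
time_s: 25.7
position: [577.9, 46.2, 137.1]
tcp_rot: [3.141, -0.002, 0.657]
ft_force: [-0.8, 1.2, 5.9]
finger_gap: 47.6
gripper_force: 61.7
```

```bash
python3 m.py
```

```text
yaw 37.632 M [0.158 0.339 0.044] F [-0.8  1.2  5.9] tau6 0.02 qd6 0.0007 j6 2.4548 t 25.7
```

Request:
arm_command(plan="0 0 0 0 0 0;0 0 0 0 0 0;0 0 0 0 0 0;0 0 0 0 0 0;0 0 0 0 0 0;0 0 0.02 0 0 0;0 0 0.05 0 0 0;0 0 0.08 0 0 0;0 0 0.106 0 0 0;0 0 0.106 0 0 0", claw=1)

```text
time_s: 26.7
position: [579.8, 45.8, 246.1]
tcp_rot: [3.137, -0.006, 0.656]
ft_force: [-0.2, 0.2, -0.5]
finger_gap: 85.2
gripper_force: 0.0
```

```bash
python3 m.py; python3 st.py>/dev/null; python3 gap.py
cat > ptr.py <<'E'
from h import *
import pickle
P,im,d=pickle.load(open("wl.pkl","rb"));g=im.astype(int)
K=np.array(P["mtx"])
# rectify planes around axis and measure stripes by PCA (0.1 mm px)
def rect(z,A,h=45):
    N=int(20*h);C=[[A[0]+h,A[1]+h],[A[0]+h,A[1]-h],[A[0]-h,A[1]+h],[A[0]-h,A[1]-h]]
    s=np.float32([w2px("wrist",(*a,z),P)[::-1] for a in C]);return cv2.warpPerspective(im,cv2.getPerspectiveTransform(s,np.float32([[0,0],[N,0],[0,N],[N,N]])),(N,N)).astype(int)
def pts(m,h=45):
    k,l,s,_=cv2.connectedComponentsWithStats(m.astype(np.uint8));o=[]
    for i in range(1,k):
        if s[i,4]>300:
            yx=np.argwhere(l==i);o.append(np.stack([h-yx[:,0]/10,h-yx[:,1]/10],1))
    return o
def pca(p):
    c=p.mean(0);v,w=np.linalg.eigh(np.cov((p-c).T));e=w[:,1];return c,e,np.sqrt(v)
A=np.array([577.6,46.2])
rr=rect(139,A);o=[p for p in pts((rr[...,0]>150)&(rr[...,1]<90)) if np.hypot(*p.mean(0))<25]
for p in o: c,e,v=pca(p);e*=np.sign(e@c);print("red stripe c",c.round(2),"dir",np.degrees(np.arctan2(e[1],e[0])).round(2),"pos ang",np.degrees(np.arctan2(c[1],c[0])).round(2),v.round(2))
for z in (167,145):
  rr=rect(z,A);m=(rr.min(2)>150)&(np.ptp(rr,2)<45)
  for p in pts(m):
    if np.hypot(*p.mean(0))<22: c,e,v=pca(p);e*=np.sign(e@np.array([.8,.2]));print(z,"white n",len(p),"c",c.round(2),"dir",np.degrees(np.arctan2(e[1],e[0])).round(2),"pos",np.degrees(np.arctan2(c[1],c[0])).round(2),v.round(2),"rmax",np.hypot(*p.T).max().round(1))
E
python3 ptr.py
```

```text
yaw 37.612 M [-0.032 -0.014 -0.01 ] F [-0.2  0.2 -0.5] tau6 0.0 qd6 -0.0011 j6 2.4549 t 26.7
lug 167 ang -14.73 width 7.41 rmax 34.83
lug 178 ang -14.81 width 7.68 rmax 35.1
bush R 28.38 ang 4.68 rms 1.8 contact lug ang -14.88
red stripe c [18.34 -5.12] dir -14.68 pos ang -15.6 [1.2  2.91]
167 white n 2522 c [17.29 11.01] dir 28.85 pos 32.49 [1.34 1.61] rmax 23.4
167 white n 17630 c [1.23 0.98] dir 39.37 pos 38.5 [6.63 6.93] rmax 12.0
167 white n 335 c [-14.72  -2.54] dir 19.99 pos -170.19 [0.29 1.  ] rmax 16.8
167 white n 429 c [-16.43  13.77] dir -6.01 pos 140.03 [0.27 1.32] rmax 23.6
145 white n 3096 c [12.56  7.28] dir 29.08 pos 30.1 [1.48 1.79] rmax 17.8
145 white n 21602 c [-5.22 -3.83] dir 39.43 pos -143.69 [7.33 7.67] rmax 21.3
```

The ring stays at the stop. The pointer is at 30.0° and the lug at about −15.0°. I'll rotate the empty gripper +30° to leave joint room, then descend on the fine knob with the fingertips about 9 mm above its underside.

Request:
arm_command(plan="0 0 0 0 0 7.5;0 0 0 0 0 15;0 0 0 0 0 22.5;0 0 0 0 0 30;0 0 -0.02 0 0 30;0 0 -0.045 0 0 30;0 0 -0.065 0 0 30;0 0 -0.0785 0 0 30;0 0 -0.0785 0 0 30;0 0 -0.0785 0 0 30")

```text
time_s: 27.75
position: [576.7, 45.9, 162.5]
tcp_rot: [-3.14, 0.001, 1.18]
ft_force: [0.3, -0.6, 0.2]
finger_gap: 85.2
gripper_force: 0.0
```

```bash
python3 st.py
python3 - <<'E'
from h import *
import pickle
P,im,d=pickle.load(open("wl.pkl","rb"));g=im.astype(int)
# knob top: bright ring at z167; find horizontal extents around expected place
r,c=map(int,w2px("wrist",(577.6,46.2,167),P));print("knob expected px",r,c)
m=(g.min(2)>120)&(np.ptp(g,2)<40)
for rr in range(r-50,min(480,r+45),10): 
    x=np.flatnonzero(m[rr,c-90:c+90]);print(rr,(x.min()+c-90,x.max()+c-90) if len(x) else None)
E
```

```text
time_s 27.8
position [577.424  45.853 163.349]
tcp_rot [-3.141  0.     1.18 ]
ft_force [ 0.201  0.309 -0.046]
moment [ 0.01  -0.037 -0.055]
finger_gap 85.395
gripper_force 0.0
j6 1.9313186409500367 tau [ 0.000e+00 -4.653e+01  2.525e+01  4.000e-02 -0.000e+00 -0.000e+00]
knob expected px 350 322
300 (np.int64(232), np.int64(348))
310 (np.int64(232), np.int64(411))
320 (np.int64(232), np.int64(411))
330 (np.int64(232), np.int64(411))
340 (np.int64(232), np.int64(411))
350 (np.int64(232), np.int64(411))
360 (np.int64(232), np.int64(411))
370 (np.int64(232), np.int64(411))
380 (np.int64(232), np.int64(411))
390 (np.int64(232), np.int64(411))
```

Request:
arm_command(plan="0 0 0.0012 0 0 0;0 0 0.0012 0 0 0;0 0 0.0012 0 0 0;0 0 0.0012 0 0 0;0 0 0.0012 0 0 0;0 0 0.0012 0 0 0;0 0 0.0012 0 0 0;0 0 0.0012 0 0 0;0 0 0.0012 0 0 0;0 0 0.0012 0 0 0", claw=0, grip_force=20)

```text
time_s: 28.8
position: [577.5, 45.9, 164.9]
tcp_rot: [3.141, -0.0, 1.18]
ft_force: [-2.0, 1.0, 5.5]
finger_gap: 23.2
gripper_force: 21.0
```

Request:
arm_command(plan="0 0 0 0 0 0;0 0 0 0 0 0;0 0 0 0 0 0;0 0 0 0 0 0")

```text
time_s: 29.2
position: [577.5, 45.9, 164.9]
tcp_rot: [3.141, -0.0, 1.18]
ft_force: [-2.6, 0.6, 5.9]
finger_gap: 22.8
gripper_force: 21.0
```

```bash
python3 st.py;python3 ptr.py;python3 gap.py
```

```text
time_s 29.25
position [577.529  45.893 164.915]
tcp_rot [ 3.141 -0.     1.18 ]
ft_force [-1.719 -0.212  5.159]
moment [ 0.092  0.356 -0.043]
finger_gap 22.856
gripper_force 20.962
j6 1.931293132110662 tau [ -0.33 -44.46  25.01  -0.87  -0.11  -0.  ]
red stripe c [21.71 -6.05] dir -75.86 pos ang -15.57 [0.9  1.18]
167 white n 936 c [14.64 -9.08] dir 36.53 pos -31.8 [0.74 1.42] rmax 20.0
167 white n 14145 c [3.3  0.87] dir 84.34 pos 14.7 [5.17 7.13] rmax 12.1
167 white n 316 c [-16.18   4.8 ] dir -13.86 pos 163.48 [0.41 0.66] rmax 18.1
145 white n 3094 c [12.4   7.21] dir 25.57 pos 30.19 [1.52 1.72] rmax 17.5
145 white n 19602 c [ -1.23 -11.39] dir 84.31 pos -96.17 [6.09 8.4 ] rmax 27.6
lug 285 ang -15.26 width 7.6 rmax 34.86
lug 305 ang -15.14 width 7.8 rmax 35.01
bush R 29.09 ang 4.22 rms 0.54 contact lug ang -14.84
```

Gripped, with the pointer at 30.2° and the lug at −15.2°. I'll turn −45°.

Request:
arm_command(plan="0 0 0 0 0 -2;0 0 0 0 0 -5;0 0 0 0 0 -9;0 0 0 0 0 -13;0 0 0 0 0 -17;0 0 0 0 0 -21;0 0 0 0 0 -25;0 0 0 0 0 -29;0 0 0 0 0 -33;0 0 0 0 0 -37")

```text
time_s: 30.25
position: [577.4, 46.0, 164.9]
tcp_rot: [3.142, -0.0, 0.532]
ft_force: [-1.9, 0.7, 5.0]
finger_gap: 23.3
gripper_force: 21.1
```

Request:
arm_command(plan="0 0 0 0 0 -3;0 0 0 0 0 -5;0 0 0 0 0 -6.5;0 0 0 0 0 -7.5;0 0 0 0 0 -8;0 0 0 0 0 -8;0 0 0 0 0 -8")

```text
time_s: 30.95
position: [577.4, 46.0, 164.9]
tcp_rot: [-3.141, -0.0, 0.395]
ft_force: [-1.7, 0.4, 5.2]
finger_gap: 23.1
gripper_force: 21.1
```

```bash
python3 st.py;python3 ptr.py;python3 gap.py
```

```text
time_s 31.0
position [577.433  45.995 164.918]
tcp_rot [-3.141 -0.     0.395]
ft_force [-2.148  0.061  5.952]
moment [ 0.207  0.394 -0.004]
finger_gap 23.187
gripper_force 21.08
j6 2.7167695947129658 tau [-4.600e-01 -4.437e+01  2.507e+01 -9.600e-01 -1.800e-01 -2.000e-02]
red stripe c [19.74 -5.49] dir -16.8 pos ang -15.54 [1.2 2. ]
167 white n 6840 c [ 8.14 -0.6 ] dir 88.73 pos -4.19 [1.81 5.1 ] rmax 11.9
167 white n 1042 c [  4.16 -16.8 ] dir -8.5 pos -76.1 [0.79 1.45] rmax 20.3
167 white n 494 c [ -3.81 -10.26] dir -39.56 pos -110.36 [0.57 0.71] rmax 12.1
167 white n 409 c [-10.34 -16.67] dir 24.51 pos -121.81 [0.48 1.39] rmax 22.2
145 white n 2619 c [14.79 -3.5 ] dir 100.17 pos -13.3 [1.36 1.67] rmax 18.0
145 white n 9475 c [-2.84 -5.82] dir 88.79 pos -115.98 [2.12 6.  ] rmax 18.3
lug 358 ang -14.8 width 7.61 rmax 34.99
lug 368 ang -14.77 width 7.82 rmax 35.12gap.py:20: RuntimeWarning: Mean of empty slice.
  x=near.mean(0)
  ret = um.true_divide(
Traceback (most recent call last):
  File "gap.py", line 23, in <module>
    s=least_squares(lambda q:np.hypot(*(near-q).T)-5.3,x+[1,0],loss="soft_l1",f_scale=.3);b=s.x-A;R=np.hypot(*b);ba=np.degrees(np.arctan2(b[1],b[0]))
ValueError: Initial guess is outside of provided bounds
```

Pointer at about −13.3° and lug at about −15°. I'll release and look from directly above to compare them without parallax.

Request:
arm_command(plan="0 0 0 0 0 0;0 0 0 0 0 0;0 0 0 0 0 0;0 0 0 0 0 0;0 0 0 0 0 0;0 0 0.02 0 0 0;0 0 0.05 0 0 0;0 0 0.08 0 0 0;-0.03 -0.013 0.08 0 0 0;-0.07 -0.029 0.08 0 0 0", claw=1)

```text
time_s: 32.0
position: [509.3, 16.6, 245.7]
tcp_rot: [3.139, -0.004, 0.396]
ft_force: [0.1, -0.4, -0.4]
finger_gap: 85.1
gripper_force: 0.0
```

Request:
arm_command(plan="0 0 0 0 0 0;0 0 0 0 0 0;0 0 0 0 0 0")

```text
time_s: 32.3
position: [508.6, 16.9, 245.0]
tcp_rot: [3.141, -0.002, 0.395]
ft_force: [0.4, -0.4, 0.1]
finger_gap: 85.3
gripper_force: 0.0
```

```bash
python3 st.py|head -2;python3 ptr.py; python3 gap.py 2>&1|grep -E "lug|bush"
python3 - <<'E'
from h import *
import pickle
P,im,d=pickle.load(open("wl.pkl","rb"));g=im.astype(int)
# bezel centre from its dark disc vs panel: ellipse fit in z=103 plane
r,c=map(int,w2px("wrist",(577.6,46.2,103),P));print("axis px",r,c)
P2=P;s=[px2w("wrist",rr,cc,103,P) for rr,cc in ((r,c),(r,c+1))];print("mm/px",np.hypot(*(s[1]-s[0])[:2]))
grn=(g[...,1]>g[...,0]+3)&(g[...,1]>130)   # panel
e=[]
for a in np.radians(np.arange(0,360,3)):
    for R in np.arange(50,36,-.25):
        q=w2px("wrist",(577.6+R*np.cos(a),46.2+R*np.sin(a),103),P)
        if not grn[int(round(q[0])),int(round(q[1]))]: break
    if 41<R<47: e.append((577.6+R*np.cos(a),46.2+R*np.sin(a)))
e=np.array(e);from scipy.optimize import least_squares
s=least_squares(lambda q:np.hypot(*(e-q).T)-44,[577.6,46.2],loss="soft_l1",f_scale=.3);print("bezel centre",s.x,len(e))
E
```

```text
time_s 32.35
position [508.873  16.97  244.926]
167 white n 404295 c [-2.14  1.81] dir -28.48 pos 139.9 [29.95 32.35] rmax 63.6
167 white n 20472 c [ 2.27 -0.62] dir -16.15 pos -15.39 [6.38 7.68] rmax 16.3
145 white n 338620 c [-1.06  3.47] dir -11.55 pos 106.99 [31.41 33.55] rmax 63.6
145 white n 25116 c [ 2.4  -0.67] dir -16.11 pos -15.64 [7.07 8.51] rmax 17.9
lug 186 ang -14.72 width 7.62 rmax 35.29
lug 284 ang -14.78 width 7.89 rmax 35.29
bush R 32.23 ang 4.54 rms 0.96 contact lug ang -12.6
axis px 114 319
mm/px 0.6108861348321892Traceback (most recent call last):
  File "<stdin>", line 15, in <module>
    return func(*args, **kwargs)
    vector_fun = VectorFunction(
        fun_wrapped,
    ...<6 lines>...
        workers=workers
    )
    self._update_fun()
    ~~~~~~~~~~~~~~~~^^
    self.f = self.fun_wrapped(xp_copy(self.x))
             ~~~~~~~~~~~~~~~~^^^^^^^^^^^^^^^^^
    return np.atleast_1d(self.fun(x))
                         ~~~~~~~~^^^
    return self.f(x, *self.args, **self.kwargs)
           ~~~~~~^^^^^^^^^^^^^^^^^^^^^^^^^^^^^^
  File "<stdin>", line 15, in <lambda>
ValueError: operands could not be broadcast together with shapes (0,) (2,)
```

```bash
cat > fin.py <<'E'
exec(open("ptr.py").read().split("rr=rect(139,A)")[0])
from scipy.optimize import least_squares
print("cam offset from axis",(-np.array(P["R"]).T@np.array(P["t"]))[:2]-A)
deg=lambda c:np.degrees(np.arctan2(c[1],c[0])).round(2)
r=rect(167,A);w=(r.min(2)>150)&(np.ptp(r,2)<45)
p=[q for q in pts(w) if np.hypot(*q.mean(0))<8][0]
# knob rim: outermost white radius per direction, away from pointer
a=np.degrees(np.arctan2(p[:,1],p[:,0]));e=[]
for k in range(-180,180,4):
    s=p[(a>=k)&(a<k+4)]
    if len(s) and not -50<k<20: e.append(s[np.argmax(np.hypot(*s.T))])
e=np.array(e);f=least_squares(lambda q:np.hypot(*(e-q[:2]).T)-q[2],[0,0,11],loss="soft_l1",f_scale=.2).x
print("knob top centre off",f.round(2))
c167=f[:2];i=p-c167;h=np.hypot(*i.T)
st=i[(h<f[2]-4.2)];print("top stripe n",len(st));c,ee,v=pca(st);print(" c",c.round(2),deg(c),"dir",deg(ee*np.sign(ee[0])),v.round(2))
r=rect(145,A);w=(r.min(2)>150)&(np.ptp(r,2)<45)
n=[q for q in pts(w) if np.hypot(*q.mean(0))<15]
for q in n:
    hh=np.hypot(*q.T);t=q[(hh>14.8)&(abs(np.degrees(np.arctan2(q[:,1],q[:,0]))+15)<40)];print("nose n",len(t),deg(t.mean(0)) if len(t) else None)
for z,lo,hi in((139,12.5,25),(112,27,36)):
    r=rect(z,A);m=(r[...,0]>90)&(r[...,0]>2.2*r[...,1]);yx=np.argwhere(m);q=np.stack([45-yx[:,0]/10,45-yx[:,1]/10],1);h=np.hypot(*q.T);s=q[(h>lo)&(h<hi)&(abs(np.degrees(np.arctan2(q[:,1],q[:,0]))+15)<30)]
    c,ee,v=pca(s);print("red z",z,"n",len(s),"pos",deg(c),"dir",deg(ee*np.sign(ee[0])),v.round(2))
r=rect(103,A,60);
m=(r[...,1]>=r[...,0]+3)&(r.min(2)>115)
for ph in (0,):
    e=[]
    for a in np.radians(np.arange(0,360,3)):
        for R in np.arange(50,36,-.2):
            y,x=int(600-10*R*np.cos(a)),int(600-10*R*np.sin(a))
            if not m[y,x]: break
        if 41.5<R<46.5: e.append((R*np.cos(a),R*np.sin(a)))
    e=np.array(e);print(len(e))
    if len(e)>20: print("bezel centre off",least_squares(lambda q:np.hypot(*(e-q).T)-44,[0,0],loss="soft_l1",f_scale=.3).x.round(2))
E
python3 fin.py; python3 -c "
import pickle;P,im,d=pickle.load(open('wl.pkl','rb'));print(im[60,300:340:8].tolist())"
```

```text
cam offset from axis [ 1.03439247 -0.21192836]
knob top centre off [ 2.000e-02 -1.030e+00  4.959e+01]
top stripe n 257394
 c [-0.5   4.08] 97.05 dir 0.06 [26.58 29.76]
nose n 79186 -26.11
nose n 1501 -14.96
red z 139 n 3000 pos -15.11 dir -16.88 [1.43 1.85]
red z 112 n 6782 pos -15.05 dir 54.21 [2.36 2.43]
0
[[105, 99, 99], [110, 104, 103], [105, 100, 98], [104, 98, 97], [248, 210, 114]]
```

```bash
sed -i 's/^p=\[q for q in pts(w) if np.hypot(\*q.mean(0))<8\]\[0\]/p=[q for q in pts(w) if np.hypot(*q.mean(0))<8 and len(q)<60000][0]/' fin.py; python3 fin.py|head -6
python3 - <<'E'
exec(open("ptr.py").read().split("rr=rect(139,A)")[0])
from scipy.optimize import least_squares
# drum top edge (dark -> bezel grey) at z139, r 25
r=rect(139,A).max(2);e=[]
for a in np.arange(0,360,4):
    t=np.radians(a);R=np.arange(21,29,.1);v=np.array([r[int(450-10*x*np.cos(t)),int(450-10*x*np.sin(t))] for x in R])
    dv=cv2.GaussianBlur(np.gradient(v.astype(float)).reshape(1,-1),(0,0),3)[0];i=dv.argmax()
    if dv[i]>.8: e.append((R[i]*np.cos(t),R[i]*np.sin(t)))
e=np.array(e);f=least_squares(lambda q:np.hypot(*(e-q[:2]).T)-q[2],[0,0,25],loss="soft_l1",f_scale=.2);print("drum centre off",f.x.round(2),len(e))
E
```

```text
cam offset from axis [ 1.03439247 -0.21192836]
knob top centre off [ 0.11 -0.19 11.65]
top stripe n 3052
 c [ 3.56 -0.99] -15.52 dir -13.7 [1.19 2.12]
nose n 79186 -26.11
nose n 1501 -14.96
drum centre off [ 0.15 -0.34 24.68] 90
```

The pointer and lug agree to within about 0.5°, the lug is still at the stop, and the gripper is clear of everything. Handing in.

```bash
python3 -c "
from bench import robot
print(robot.hand_in())"
```

```text
the job is handed in; nothing more can be done
None
```

The job is handed in with no verdict returned: by my estimates the ring was held against the stop with about 4–5 N for over a second and left there, the pointer is within about 0.5° of the lug, and the gripper is clear.

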